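# Stage the tubes and hold the cycler lid open

### The job

Get the thermal cycler ready for a colleague to load: set the orange tube carrier down gently, upright, centred and lengthwise on top of the narrow raised blue stand and let go of it. Then lift the cycler's lid (the green tab is its handle) without ever letting it slam, and hold it open at 45 degrees; it falls shut by itself, so the program finishes with the fingers holding the lid there, motionless, and the carrier standing on the stand. Leave the other things on the bench where they are.

Things in the scene. Friction and masses are not known exactly. Their poses are not given: they have to be found in the camera images.
- cycler: cream thermal cycler, fixed, 380 (x) x 240 (y) mm; origin at the centre of its underside; x from its front (dark screen, nearest the robot) to its rear (hinge), z up. The case under the lid is 116 mm high and starts 85 mm in front of the origin; in front of that, under the tab, lies the console, at most 80 mm high. The hinge housing at the rear is 163 mm high
- lid (a joint): lid angle, rad: 0 shut (at the start), grows as its front rises, stop at 1.40; 45 degrees is 0.785. The lid is a cream slab 225 mm long, 236 mm wide, 42 mm thick in front and 55 mm further back, 0.5 to 0.9 kg, hinged about a level axis along the cycler's y, 150 mm behind its origin, 120 mm above the bench. At every angle it falls shut when let go; 2 to 5 N at the tab lifts it
- lid_tab (a point): grip point on the green lift tab, 24 mm wide (y), 16 mm thick (z), that sticks out 57 mm from the middle of the lid's front: at mid width and thickness, 17 mm from the free end, 40 mm before the lid's front face, 275 mm before the hinge axis and 12 mm above it when shut (132 mm above the bench). Axes are the lid's (the cycler's when shut). Grip its sides from above; it can pivot in the grip
- carrier: loose orange tube carrier, a block 36 (x) x 100 (y, its long axis) x 30 (z) mm, 0.14 to 0.28 kg, with a row of eight white tubes with blue caps sticking up to 39 mm, no more than 5 mm off its middle line; origin at the centre of its underside, z up. Starts lying on the bench
- stand: narrow raised stand, fixed to the bench: blue foot 70 (x) x 100 (y) x 8 mm, blue upright plate 14 mm thick, flat aluminium top 24 (x) x 84 (y, its long axis) mm, 60 mm above the bench; origin at the centre of the foot's underside, z up. The carrier belongs on the top, long axis along long axis (either way round)
- mouse: grey computer mouse, loose, 100 x 58 x 30 mm; origin at the centre of its underside
- reagent: amber reagent bottle with a blue cap, loose, 56 mm across, 110 mm tall; origin at the centre of its underside
- beaker: white ceramic cup, loose, 68 mm across, 85 mm tall; origin at the centre of its underside
- tipbox: blue box with a grey cover (pipette tips), loose, 120 x 85 x 65 mm; origin at the centre of its underside
- marker: white marker pen with a red cap, loose, lying, 130 mm long, 15 mm thick; origin at bench level under its middle, x axis along it
- jar: small clear glass jar with a white cap, loose, 52 mm across, 60 mm tall; origin at the centre of its underside
Not all that is in view belongs to the job. What is shaped like the mouse but purple is not meant. Leave any red look-alike of the jar alone.

How it is judged:
By the outcome, as a careful person would: the job done as asked, in the order asked, and still so for the second after the job is handed in, while the arm keeps its last pose, push and grip.
It also fails if it takes over 64 s, if anything falls off the work surface, if the arm or the gripper's body presses on something with over 40 N, if the wrist force passes 120 N, or if a joint passes its speed limit or range.

### The arm

A 6-joint arm with a two-finger parallel gripper is mounted at the origin on the work surface. World frame = base frame: x ahead of the robot, y to its left, z up, the work surface at z = 0. Lengths are in mm, angles in rad, forces in N, time in s.
With the tool pointing down it reaches from about 350 to 975 mm from the base axis. Payload 7.1 kg.
Tool frame: the origin (TCP) lies midway between the tips of the shut fingers; the grasp point (between the pads) lies 19 mm behind it (ctrl.grip_depth is the distance from the TCP to the grasp point, in mm); z points along the fingers, y is the line along which they close (so a half turn about z gives the same grasp; the last joint's range is limited). The gripper opens to 88 mm and grips with 3 to 60 N. Pads are 20 mm wide; open, the fingers measure 115 mm over their backs; the gripper's body (75 mm by 178 mm) begins 61 mm behind the grasp point.
Start: joints at [1.174, 0.423, 1.63, -0, 1.089, -0.019], TCP at [230.515, 580.919, 202.075] pointing down, gripper open.
Joint ranges: [-3, 3], [-0.9, 2.11], [0.09, 2.58], [-1.31, 4.45], [0.11, 2.69], [-2.54, 2.54]. Speed limits (rad/s): [2.39, 2.39, 3.01, 3.14, 3.14, 3.14].

### API

Orientations are given as a rotation vector (axis times angle).
In Python, from workcell import ctrl, cams gives the robot as it stands.
- The arm moves only by the tool move_arm, never from a script. Its argument "steps" is a list of rows, each a list of 3 entries, a list of its own where there are three numbers: the shift along the tool's x, y, z in units of 25 mm (1.0 is 25 mm), then the turn about the tool's z in units of 5 degrees (1.0 is 5 degrees), then the closure, from 0 (fully open) to 1 (shut). A call has 1 to 20 rows; each row shifts and turns the commanded pose from where the row before left it, along the tool's axes as they then stand; what a row does not reach is not made up. A row lasts 1/12 s, in which the tool goes at most 41.7 mm and 7.16 degrees, less where a joint would pass 70% of its speed; a pose out of reach is approached as far as the arm can. A call is refused whole if a number of a shift passes 1 or a number of a turn 1, either way. A call with a gripper value outside its range is refused whole. The fingers move at their own pace and stop on an object; the grip force is fixed at half the most. Time passes only in rows, so rows that do not move let the fingers close. It gives the time, the measured TCP pose, the force, the opening and the grip force at its end, in the units of the state.
- ctrl.get_obs(): the state, without advancing time (a new reading comes with each control period).
- cams.get_image(name): name is "scene" or "top" or "wrist"; returns a dict with "image" (420x560x3 uint8, red, green, blue), "camera_matrix" (3x3 intrinsics, pixels), "xyz" and "rotation" of the camera in the world; the wrist camera has in their place "mount" (4x4, takes a point from camera to tool coordinates, whose origin is the TCP and whose axes are the flange's). Camera axes: x right, y down, z forward; pixel columns grow to the right and rows downward; lengths in mm; the calibration is good to about 2 mm. A picture is of the moment at which its call begins: read the wrist's pose just before it. There is no depth.
- ctrl.close_job(): hands the job in; it is judged then, once.
Trained networks look in the newest picture that a camera, given by its name, has taken for a name from the list of things; names that differ only in an ending like _2 or _b are one class to them, and where a whole thing is asked for, a point or a joint stands for the part that bears it (a point fixed in the world has none). Each returns a list of dicts, best first, with "p" (0 to 1); they miss things now and then, are a little off and sometimes report something else, mostly with a low value. They report only what shows in the picture. A call takes as long as a camera call. They do not tell look-alikes from the thing itself.
- cams.boxes_of(camera, thing): "rect" ([centre column, centre row, width, height] in pixels, round what is visible of it).
- cams.cut_out(camera, thing): "pixels" (420x560 bool, what is visible of it) and "rect" ([centre column, centre row, width, height] in pixels, round what is visible of it).
The state is a dict: "t": time; "qpos": joint angles; "qvel": joint speeds; "joint_torque": joint torques, N m; "ee_pos": TCP position; "orientation": TCP orientation; "ft_force": force on the tool from outside, world axes, zero at the start; "moment": the same for the moment, N m; "width": finger opening in mm; "grasp_force": force on a finger pad.
Only numpy, scipy, OpenCV 4.12 (cv2) and the standard library are available. Lean on these libraries where they do the work, as an engineer would, in place of code of your own. Each camera call takes 0.05 s, during which the arm holds its last target. There are 200 camera calls.

## Working session

There is one attempt and no reset: what is moved stays moved. The work goes in short steps, Python scripts to look and compute and a tool call to move; the robot and the scene stay as the last step left them, time stands still between calls to the robot, and variables do not carry over. Pictures are saved under pics/ and viewed, at most 10 in all, crops included, and the job is handed in when it is done.

Besides the shell and the picture viewer there is one more tool, called after ">>>" as a command line: name --argument value ..., lists and objects as JSON in quotes. move_arm: Moves the arm, as the interface text tells. Its arguments: {"type":"object","properties":{"steps":{"type":"array"}},"required":["steps"]}

```bash
ls; mkdir -p pics; cat > h.py <<'E'
import numpy as np,cv2
from workcell import ctrl,cams
from scipy.spatial.transform import Rotation as R
def ray(im,u,v,z):
    K=np.array(im["camera_matrix"]);Rm=np.array(im["rotation"]);c=np.array(im["xyz"]).ravel()
    if Rm.shape!=(3,3): Rm=R.from_rotvec(Rm.ravel()).as_matrix()
    d=Rm@np.linalg.inv(K)@np.array([u,v,1.]);return c+d*(z-c[2])/d[2]
def wim():
    o=ctrl.get_obs();im=cams.get_image("wrist");T=np.eye(4);T[:3,:3]=R.from_rotvec(o["orientation"]).as_matrix();T[:3,3]=o["ee_pos"]
    M=T@np.array(im["mount"]);im["xyz"]=M[:3,3];im["rotation"]=M[:3,:3];return im
def proj(im,p):
    K=np.array(im["camera_matrix"]);q=K@np.array(im["rotation"]).T@(np.array(p)-im["xyz"]);return q[:2]/q[2]
def save(im,n): cv2.imwrite("pics/"+n,im["image"][:,:,::-1])
E
python3 - <<'E'
from h import *
np.set_printoptions(precision=3,suppress=True)
ims={}
for c in("top","scene"):
    im=cams.get_image(c);ims[c]=im
    print(c,im["camera_matrix"],im["xyz"],im["rotation"])
    for t in("carrier","stand","cycler","lid_tab","mouse","reagent","beaker","tipbox","marker","jar"):
        print(t,[(round(float(d["p"]),2),np.round(d["rect"]).tolist()) for d in cams.boxes_of(c,t)])
a=np.hstack([ims["top"]["image"],ims["scene"]["image"]])
save(ims["top"],"top.png");save(ims["scene"],"scene.png")
print(ctrl.get_obs())
E
```

```text
pics
top [[505.214   0.    288.741]
 [  0.    505.214 209.33 ]
 [  0.      0.      1.   ]] [ 370.614   26.088 1922.609] [-2.172  2.176 -0.112]
carrier [(0.66, [338.0, 225.0, 27.0, 15.0])]
stand [(0.94, [389.0, 228.0, 26.0, 19.0]), (0.17, [330.0, 166.0, 17.0, 16.0])]
cycler [(0.8, [228.0, 197.0, 72.0, 111.0])]
lid_tab [(0.88, [228.0, 194.0, 69.0, 84.0])]
mouse [(0.81, [427.0, 241.0, 14.0, 26.0]), (0.69, [402.0, 271.0, 30.0, 27.0]), (0.63, [377.0, 163.0, 22.0, 18.0])]
reagent []
beaker [(0.72, [379.0, 162.0, 20.0, 17.0])]
tipbox [(0.79, [431.0, 201.0, 26.0, 40.0]), (0.61, [331.0, 168.0, 14.0, 14.0])]
marker []
jar [(0.71, [170.0, 194.0, 11.0, 16.0]), (0.67, [146.0, 205.0, 14.0, 13.0])]
scene [[415.112   0.    277.768]
 [  0.    415.112 213.712]
 [  0.      0.      1.   ]] [1090.504  782.272  723.525] [-0.75  -2.425  1.286]
carrier [(0.85, [256.0, 203.0, 36.0, 23.0])]
stand [(0.7, [230.0, 175.0, 31.0, 32.0])]
cycler [(0.63, [310.0, 284.0, 191.0, 152.0])]
lid_tab [(0.61, [306.0, 257.0, 136.0, 100.0])]
mouse [(0.7, [223.0, 158.0, 25.0, 18.0]), (0.68, [263.0, 163.0, 21.0, 20.0]), (0.67, [307.0, 282.0, 191.0, 149.0])]
reagent [(0.72, [197.0, 218.0, 22.0, 38.0]), (0.36, [168.0, 192.0, 19.0, 31.0])]
beaker [(0.95, [169.0, 193.0, 20.0, 32.0])]
tipbox [(0.75, [183.0, 162.0, 40.0, 36.0])]
marker [(0.86, [417.0, 333.0, 40.0, 30.0]), (0.73, [183.0, 162.0, 39.0, 33.0])]
jar [(0.79, [373.0, 358.0, 28.0, 39.0]), (0.66, [428.0, 380.0, 30.0, 38.0])]
{'t': 1.1, 'qpos': array([ 1.174,  0.423,  1.63 ,  0.   ,  1.089, -0.019]), 'qvel': array([ 0.001, -0.001,  0.   , -0.002, -0.   ,  0.   ]), 'joint_torque': array([  0.001, -54.459, -27.405,   0.065,   0.017,  -0.   ]), 'ee_pos': array([230.506, 580.934, 202.092]), 'orientation': array([-0.59 , -3.086, -0.   ]), 'ft_force': array([-0.713, -0.661, -1.322]), 'moment': array([-0.028, -0.033,  0.001]), 'grasp_force': 0.0, 'width': 87.49400605956136}
```

View both.

```bash
python3 - <<'E'
import cv2
a=cv2.imread("pics/top.png")[100:320,110:470];cv2.imwrite("pics/topc.png",cv2.resize(a,None,fx=2.2,fy=2.2,interpolation=cv2.INTER_CUBIC))
b=cv2.imread("pics/scene.png")[130:300,140:340];cv2.imwrite("pics/scenec.png",cv2.resize(b,None,fx=3.5,fy=3.5,interpolation=cv2.INTER_CUBIC))
E
```

```text
(no output)
```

View pics/topc.png

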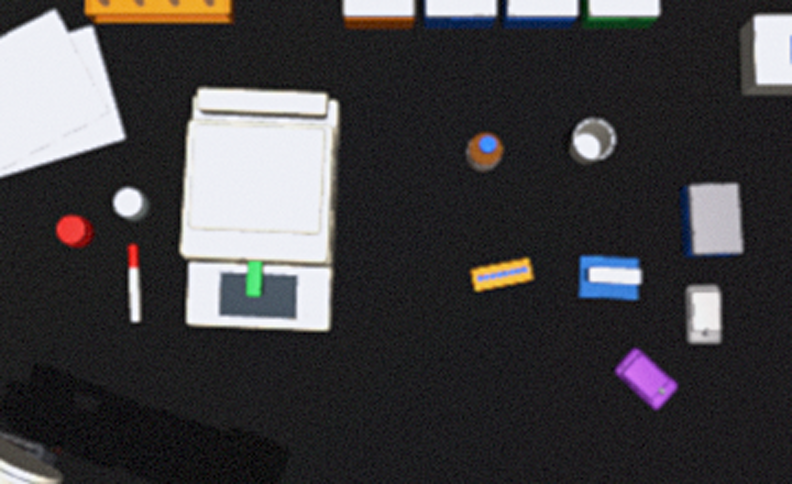

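View pics/scenec.png

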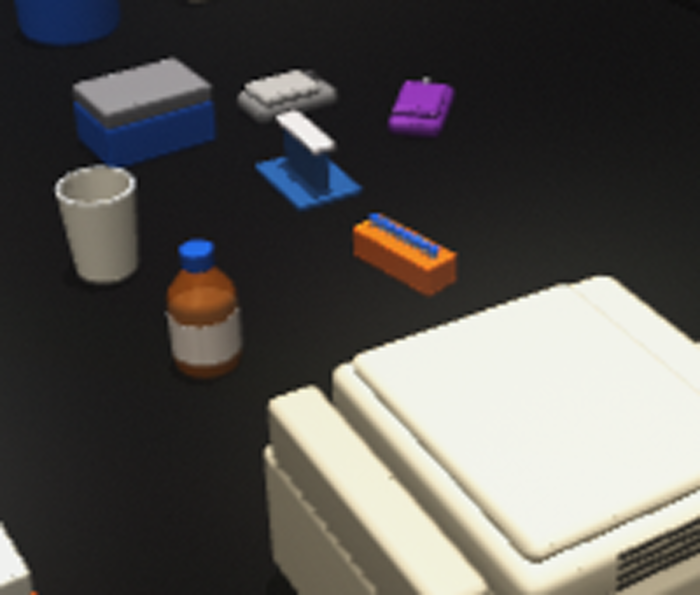

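The top crop shows one orange carrier at full-image (338,225). The only other orange thing is the big bin at the upper edge (~(182,104)), which is not blue-capped. The blue stand is at (388,228) with a white top, the green tab at (226,227), the grey mouse at (430,243) and the purple one at (403,271). The scene crop confirms the blue-capped carrier beside the stand.

```bash
python3 - <<'E'
from h import *
np.set_printoptions(precision=3,suppress=True)
im=cams.get_image("top");I=im["image"].astype(int);r,g,b=I[...,0],I[...,1],I[...,2]
def rep(n,m,win,z):
    k=np.zeros(m.shape,np.uint8);x0,x1,y0,y1=win;k[y0:y1,x0:x1]=m[y0:y1,x0:x1]
    k=cv2.morphologyEx(k,cv2.MORPH_CLOSE,np.ones((5,5)))
    p=cv2.findNonZero(k);q=cv2.boxPoints(cv2.minAreaRect(p))
    w=np.array([ray(im,u,v,z)[:2] for u,v in q]);e=np.array([w[1]-w[0],w[2]-w[1]]);l=np.linalg.norm(e,axis=1);L=e[l.argmax()]
    print(n,w.mean(0),"size",l,"long axis deg",np.degrees(np.arctan2(L[1],L[0])),len(p))
rep("carrier",(r>150)&(b<120)&(r>g+30),(315,365,210,240),30)
rep("standtop",(r>150)&(b>150),(370,408,215,240),60)
rep("foot",(b>r+50),(370,408,210,242),8)
rep("tab",(g>r+60)&(g>b+60),(205,250,205,250),138)
rep("caseCons",(r>150),(190,265,215,255),80)
o=ctrl.get_obs();print(R.from_rotvec(o["orientation"]).as_matrix())
print(ray(im,197+3,205,0),np.array(cams.get_image("wrist")["mount"]))
# cycler yaw: lid left/right edges
k=((r>150)&(g>150)).astype(np.uint8);
for y in(150,160,170,180,190,200,210): 
    c=np.where(k[y,185:275])[0]+185;print(y,c.min(),c.max(),end="; ")
E
```

```text
carrier [ 498.685 -168.468] size [101.236  36.846] long axis deg -78.79572895618574 266
standtop [ 495.343 -354.947] size [81.488 25.939] long axis deg -90.11020116572867 160
foot [ 493.199 -355.956] size [102.894  76.135] long axis deg -90.10712996229384 393
tab [484.205 241.549] size [21.227 53.107] long axis deg -179.4645306410527 104
caseCons [467.966 242.845] size [244.935 124.063] long axis deg -90.10651501053081 1472
[[-0.929  0.369 -0.   ]
 [ 0.369  0.929 -0.   ]
 [ 0.    -0.    -1.   ]]
[575.456 354.543  -0.   ] [[  -0.001   -0.965   -0.261   71.059]
 [   1.      -0.001    0.       0.456]
 [  -0.001   -0.261    0.965 -183.9  ]
 [   0.       0.       0.       1.   ]]
150 198 263; 160 195 262; 170 195 260; 180 194 260; 190 194 259; 200 193 260; 210 192 259;
```

>>> move_arm --steps '[[[0,0,0],0.95,0],[[0,0,0],0.95,0],[[0,0,0],0.95,0],[[0,0,0],0.95,0],[[0,0,0],0.95,0],[[0,0,0],0.95,0],[[0,0,0],0.95,0],[[0,0,0],0.95,0],[[0,0,0],0.95,0],[[0,0,0],0.95,0],[[0,0,0],0.95,0],[[0,0,0],0.97,0],[[-1,0.15,0],0,0],[[-1,0.15,0],0,0],[[-1,0.15,0],0,0],[[-1,0.15,0],0,0],[[-1,0.15,0],0,0],[[-1,0.15,0],0,0],[[-1,0.15,0],0,0],[[-1,0.15,0],0,0]]'

```text
t: 2.87
ee_pos: [299.2, 389.5, 202.2]
orientation: [1.993, 2.429, 0.001]
ft_force: [0.5, 0.2, 0.2]
width: 87.9
grasp_force: 0.0
```

>>> move_arm --steps '[[[-1,0.15,0],0,0],[[-1,0.15,0],0,0],[[-1,0.15,0],0,0],[[-1,0.15,0],0,0],[[-1,0.15,0],0,0],[[-1,0.15,0],0,0],[[-1,0.15,0],0,0],[[-1,0.15,0],0,0],[[-1,0.15,0],0,0],[[-1,0.15,0],0,0],[[-1,0.15,0],0,0],[[-1,0.15,0],0,0],[[-1,0.15,0],0,0],[[-1,0.15,0],0,0],[[-1,0.15,0],0,0],[[-1,0.15,0],0,0],[[-1,0.15,0],0,0],[[-1,0.15,0],0,0],[[-1,0.15,0],0,0],[[-1,0.15,0],0,0]]'

```text
t: 4.53
ee_pos: [470.5, -86.5, 202.3]
orientation: [1.993, 2.428, 0.0]
ft_force: [0.4, 0.3, -0.4]
width: 87.6
grasp_force: 0.0
```

>>> move_arm --steps '[[[-1,0.15,0],0,0],[[-1,0.15,0],0,0],[[-1,0.15,0],0,0],[[-0.45,0.01,0],0,0],[[0,0,0],0,0],[[0,0,0],0,0]]'

```text
t: 5.03
ee_pos: [497.7, -167.2, 201.8]
orientation: [-1.994, -2.427, 0.0]
ft_force: [0.7, 0.9, -0.6]
width: 87.8
grasp_force: 0.0
```

```bash
cat >> h.py <<'E'
def rect(im,m,z,n):
    nl,lab,st,_=cv2.connectedComponentsWithStats(cv2.morphologyEx(m.astype(np.uint8),cv2.MORPH_CLOSE,np.ones((9,9))))
    for j in range(1,nl):
        if st[j,4]<400: continue
        p=cv2.convexHull(cv2.findNonZero((lab==j).astype(np.uint8)))[:,0]
        w=np.array([ray(im,u,v,z)[:2] for u,v in p],np.float32)
        (c,s,a)=cv2.minAreaRect(w);a=a if s[0]>s[1] else a+90
        print(n,"c",np.round(c,1),"size",np.round(s,1),"long",round(a,2),st[j].tolist())
E
python3 - <<'E'
from h import *
im=wim();save(im,"w1.png");I=im["image"].astype(int);r,g,b=I[...,0],I[...,1],I[...,2]
rect(im,(r>90)&(r>1.6*b)&(r>g+25),30,"orange@30")
rect(im,(b>r+50),8,"blue@8");rect(im,(b>r+50),39,"blue@39")
rect(im,(abs(r-b)<30)&(r>130),60,"white@60")
o=ctrl.get_obs();print(o["ee_pos"],R.from_rotvec(o["orientation"]).as_matrix().round(3),o["ft_force"])
E
```

```text
orange@30 c [ 501.8 -168.3] size [ 37.1 101.4] long 101.22 [263, 132, 40, 104, 2797]
orange@30 c [ 733.7 -144.3] size [61.9 67.3] long 167.8 [486, 176, 74, 64, 3034]
orange@30 c [ 338.4 -334.8] size [226.6  63.9] long 50.31 [36, 242, 143, 138, 3963]
orange@30 c [ 708.9 -262.1] size [ 63.5 225.4] long 152.21 [380, 242, 143, 138, 3943]
orange@30 c [ 367.3 -436. ] size [54.3 78.4] long 100.86 [92, 361, 50, 59, 1916]
orange@30 c [ 685.2 -373.3] size [359.9  78.1] long 11.16 [248, 361, 312, 59, 6405]
blue@8 c [ 503.9 -175.7] size [ 8.5 92.4] long 101.13 [279, 143, 9, 89, 790]
blue@8 c [ 782.4 -159.5] size [28.9 43. ] long 112.08 [531, 204, 29, 37, 832]
blue@8 c [ 498.8 -321.3] size [36.6 70.8] long 178.78 [220, 292, 67, 29, 1448]
blue@39 c [ 502.2 -169.2] size [ 7.8 84.8] long 101.13 [279, 143, 9, 89, 790]
blue@39 c [ 757.9 -154.4] size [26.5 39.5] long 112.08 [531, 204, 29, 37, 832]
blue@39 c [ 497.6 -302.9] size [33.6 65. ] long 178.78 [220, 292, 67, 29, 1448]
white@60 c [ 500.5 -165. ] size [10.  81.5] long 101.48 [277, 142, 12, 91, 813]
white@60 c [ 684.9 -136.1] size [56.5 47.9] long 81.19 [465, 168, 67, 66, 1328]
white@60 c [ 533.2 -346.8] size [455.8  94.4] long 10.98 [52, 325, 455, 81, 16546]
white@60 c [ 266.1 -389. ] size [29.7 50.3] long 100.96 [0, 336, 31, 44, 1070]
[ 497.5052096  -166.63677378  201.84237304] [[-0.195  0.981 -0.001]
 [ 0.981  0.195  0.001]
 [ 0.001 -0.001 -1.   ]] [ 0.4291011  -0.04075848  1.07907248]
```

View pics/w1.png

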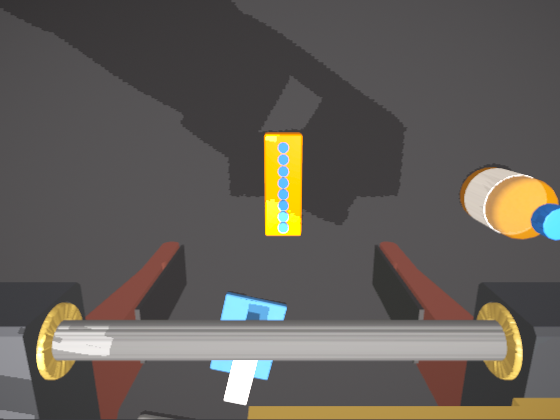

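The wrist view shows the carrier at (283,184), with its blue caps in line and square to the fingers. The amber bottle at (520,205) is well clear of the fingers, and the stand is at (245,345), partly hidden by the gripper bar.

>>> move_arm --steps '[[[-0.1,0.16,0.8],0,0],[[0,0,1],0,0],[[0,0,1],0,0],[[0,0,1],0,0],[[0,0,1],0,0],[[0,0,1],0,0],[[0,0,0.8],0,0],[[0,0,0.6],0,0],[[0,0,0.4],0,0],[[0,0,0.23],0,0],[[0,0,0],0,0],[[0,0,0],0,0]]'

```text
t: 6.08
ee_pos: [502.9, -168.8, 6.8]
orientation: [1.992, 2.429, 0.0]
ft_force: [-0.2, 0.3, 0.6]
width: 88.2
grasp_force: 0.0
```

>>> move_arm --steps '[[[0,0,0],0,1],[[0,0,0],0,1],[[0,0,0],0,1],[[0,0,0],0,1],[[0,0,0],0,1],[[0,0,0],0,1],[[0,0,0],0,1],[[0,0,0],0,1],[[0,0,0],0,1],[[0,0,0],0,1]]'

```text
t: 6.92
ee_pos: [502.6, -169.2, 6.3]
orientation: [-1.993, -2.428, 0.0]
ft_force: [-1.1, -0.8, 0.7]
width: 35.3
grasp_force: 30.0
```

>>> move_arm --steps '[[[0,0,-0.2],0,1],[[0,0,-0.5],0,1],[[0,0,-0.8],0,1],[[0,0,-1],0.5,1],[[0,0,-1],0.5,1],[[0,0,-1],0.5,1],[[0,0,-1],0.5,1],[[0,0,-1],0.48,1],[[0,0,-1],0,1]]'

```text
t: 7.67
ee_pos: [502.3, -169.0, 196.1]
orientation: [2.246, 2.196, 0.0]
ft_force: [0.5, -0.3, -1.8]
width: 35.3
grasp_force: 30.0
```

>>> move_arm --steps '[[[-0.4,0,0],0,1],[[-0.8,0,0],0,1],[[-0.9,-0.05,0],0,1],[[-0.9,-0.05,0],0,1],[[-0.9,-0.05,0],0,1],[[-0.9,-0.05,0],0,1],[[-0.9,-0.05,0],0,1],[[-0.9,0,0],0,1],[[-0.9,0,0],0,1],[[-0.9,0,0],0,1],[[-0.9,0,0],0,1],[[-0.8,0,0],0,1],[[-0.5,0,0],0,1],[[-0.24,0,0],0,1],[[0,0,0],0,1],[[0,0,0],0,1]]'

```text
t: 9.0
ee_pos: [490.6, -439.3, 193.4]
orientation: [-2.243, -2.198, -0.0]
ft_force: [0.1, 0.7, -1.3]
width: 35.2
grasp_force: 30.0
```

```bash
python3 - <<'E'
from h import *
im=wim();save(im,"w2.png");I=im["image"].astype(int);r,g,b=I[...,0],I[...,1],I[...,2]
rect(im,(r>90)&(r>1.6*b)&(r>g+25),30,"orange")
rect(im,(b>r+50),8,"blue@8")
rect(im,(abs(r-b)<30)&(r>150),60,"white@60")
o=ctrl.get_obs();print(o["ee_pos"],R.from_rotvec(o["orientation"]).as_matrix().round(3),o["ft_force"],o["width"])
E
```

```text
orange c [ 477.5 -536.9] size [221.4 261.2] long 95.33 [177, 152, 205, 244, 15997]
orange c [ 524.1 -695. ] size [ 28.5 489.4] long 178.84 [97, 398, 434, 22, 6937]
blue@8 c [ 498.  -356.5] size [99.6 70. ] long 87.77 [248, 37, 77, 112, 4982]
blue@8 c [ 489.  -516.2] size [159.7  23. ] long 88.47 [268, 178, 23, 143, 2729]
blue@8 c [ 599.8 -493.4] size [136.1  20.6] long 3.06 [320, 220, 132, 25, 2065]
white@60 c [ 691.1 -332.2] size [45.1 38. ] long 9.74 [501, 23, 59, 55, 1794]
white@60 c [ 497.8 -356.2] size [83.9 24.4] long 87.68 [270, 36, 33, 109, 3274]
white@60 c [ 345.4 -408.7] size [87.4 49.8] long 46.86 [57, 105, 102, 108, 5955]
white@60 c [ 425.7 -497.6] size [50.4 56.4] long 179.87 [177, 230, 63, 53, 2101]
white@60 c [ 599.2 -508.4] size [108.2  41.4] long 1.53 [340, 241, 121, 46, 4456]
[ 490.77893031 -438.98551582  193.5763993 ] [[ 0.02   1.    -0.001]
 [ 1.    -0.02   0.001]
 [ 0.001 -0.001 -1.   ]] [-0.36586336  0.57295138 -1.64495988] 35.473128762673625
```

View pics/w2.png

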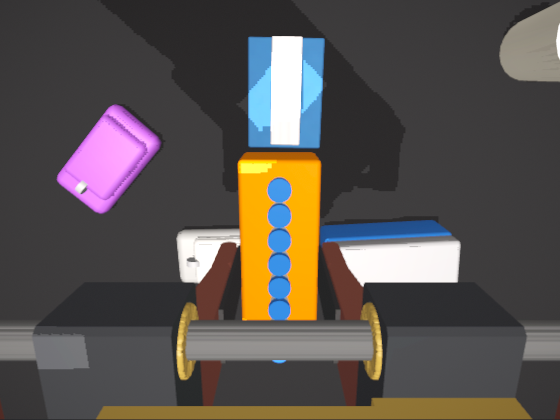

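The wrist view shows the stand's white top at (286,90), measuring 83.9x24.4 mm as it should. The carrier hangs straight in the fingers.

>>> move_arm --steps '[[[0,0,0],0.23,1],[[0.4,0.04,0],0,1],[[0.6,0.04,0],0,1],[[0.7,0.04,0],0,1],[[0.7,0.04,0],0,1],[[0.5,0,0],0,1],[[0.38,0,0],0,1],[[0,0,0],0,1],[[0,0,0.5],0,1],[[0,0,0.9],0,1],[[0,0,0.9],0,1],[[0,0,0.9],0,1],[[0,0,0.8],0,1],[[0,0,0.5],0,1],[[0,0,0.3],0,1],[[0,0,0],0,1],[[0,0,0],0,1],[[0,0,0],0,1]]'

```text
t: 10.55
ee_pos: [498.9, -358.9, 74.8]
orientation: [2.264, 2.175, 0.0]
ft_force: [0.2, -0.1, -1.4]
width: 35.3
grasp_force: 30.0
```

```bash
python3 - <<'E'
from h import *
o=ctrl.get_obs();print(o["ee_pos"],R.from_rotvec(o["orientation"]).as_matrix().round(3),o["ft_force"])
im=cams.get_image("scene");a=im["image"][120:240,160:320,::-1];cv2.imwrite("pics/s2.png",cv2.resize(a,None,fx=5,fy=5,interpolation=cv2.INTER_CUBIC))
E
```

```text
[ 498.94532802 -358.89431477   74.80734986] [[ 0.04   0.999  0.001]
 [ 0.999 -0.04  -0.001]
 [-0.001  0.002 -1.   ]] [ 0.21718617 -0.13034064 -1.38573044]
```

View pics/s2.png

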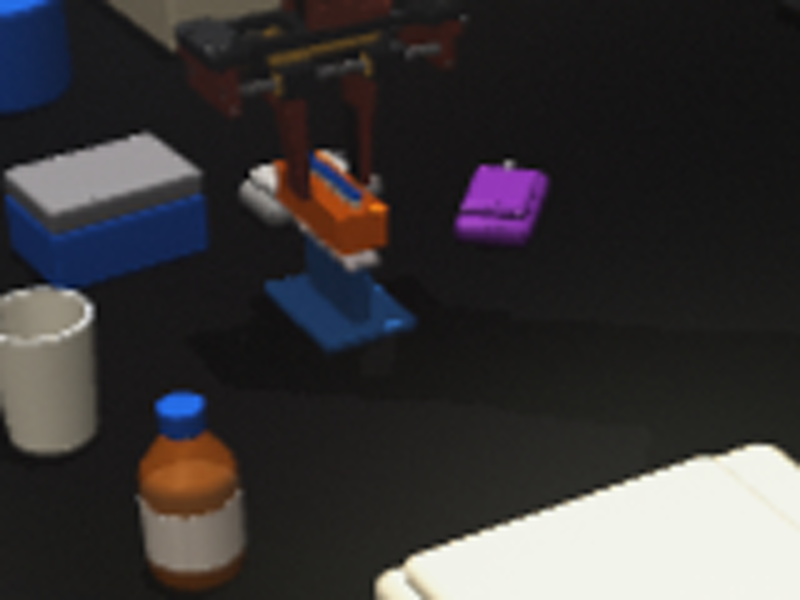

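The carrier (about (335,205) in the crop) hovers in line just above the aluminium top. I will trim 1.7 mm along its length and lower it.

>>> move_arm --steps '[[[0.07,-0.03,0.05],0,1],[[0,0,0.05],0,1],[[0,0,0.05],0,1],[[0,0,0.05],0,1],[[0,0,0.03],0,1],[[0,0,0.03],0,1],[[0,0,0.02],0,1],[[0,0,0],0,1],[[0,0,0],0,1]]'

```text
t: 11.35
ee_pos: [497.6, -356.4, 66.8]
orientation: [-2.265, -2.176, 0.0]
ft_force: [1.0, -0.4, -2.1]
width: 35.1
grasp_force: 30.0
```

>>> move_arm --steps '[[[0,0,0.02],0,1],[[0,0,0.02],0,1],[[0,0,0],0,1]]'

```text
t: 11.6
ee_pos: [497.6, -356.5, 66.3]
orientation: [2.265, 2.176, 0.0]
ft_force: [-1.1, 1.4, 3.8]
width: 35.1
grasp_force: 30.0
```

>>> move_arm --steps '[[[0,0,0],0,0.55],[[0,0,0],0,0.5],[[0,0,0],0,0.4],[[0,0,0],0,0.3],[[0,0,0],0,0.2],[[0,0,0],0,0.1],[[0,0,0],0,0.1],[[0,0,0],0,0.1]]'

```text
t: 12.27
ee_pos: [497.6, -356.4, 65.8]
orientation: [-2.265, -2.177, 0.0]
ft_force: [-0.4, -0.5, -0.2]
width: 77.8
grasp_force: 0.0
```

>>> move_arm --steps '[[[0,0,-0.2],0,0.1],[[0,0,-0.5],0,0.1],[[0,0,-0.9],0,0.1],[[0,0,-1],0,0.1],[[0,0,-1],0,0.1],[[0,0,-1],0,0.1],[[0,0,-1],0,0.1],[[0,0,-0.5],0,0.1],[[0,0,0],0,0.1],[[0,0,0],0,0.1]]'

```text
t: 13.1
ee_pos: [497.6, -356.5, 218.9]
orientation: [2.265, 2.176, 0.0]
ft_force: [-0.2, 0.0, -0.4]
width: 79.2
grasp_force: 0.0
```

```bash
python3 - <<'E'
from h import *
im=wim();save(im,"w3.png");I=im["image"].astype(int);r,g,b=I[...,0],I[...,1],I[...,2]
rect(im,(r>90)&(r>1.6*b)&(r>g+25),90,"orange")
o=ctrl.get_obs();print(o["ee_pos"],R.from_rotvec(o["orientation"]).as_matrix().round(3),o["ft_force"],o["width"])
a=cams.get_image("scene")["image"][120:240,160:320,::-1]
cv2.imwrite("pics/c3.png",np.hstack([cv2.resize(a,(400,300),interpolation=cv2.INTER_CUBIC),cv2.resize(im["image"][:,:,::-1],(400,300))]))
E
```

```text
orange c [ 497.5 -355.7] size [101.4  36.4] long 87.64 [258, 132, 43, 117, 3219]
orange c [ 343. -460.] size [189.   53.6] long 39.81 [60, 242, 129, 138, 3668]
orange c [ 644.3 -472.4] size [ 53.2 189.7] long 135.12 [370, 242, 129, 138, 3689]
orange c [ 347.1 -551.8] size [68.8 42. ] long 87.6 [111, 361, 44, 59, 1659]
orange c [ 633.  -540.9] size [23.  41.5] long 177.6 [404, 361, 44, 21, 552]
orange c [ 603.  -584.2] size [ 25.7 342.7] long 177.59 [223, 398, 337, 22, 5265]
[ 497.02762515 -356.02298219  217.59093101] [[ 0.04   0.999 -0.001]
 [ 0.999 -0.04   0.001]
 [ 0.001 -0.001 -1.   ]] [-1.11770592  0.44738923 -0.15324904] 78.54942684410022
```

View pics/c3.png

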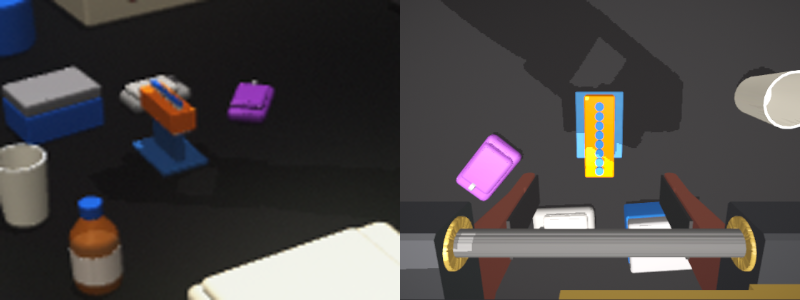

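The carrier stands on the stand at (497.5,-355.7), 87.6°, against the stand's (497.8,-356.2), 87.7°; both views show it upright and centred. Next is the lid tab.

>>> move_arm --steps '[[[0.5,-0.1,-0.4],0,0],[[1,-0.1,-0.4],0,0],[[1,-0.1,-0.4],0,0],[[1,-0.1,-0.4],0,0],[[1,-0.1,0],0,0],[[1,-0.1,0],0,0],[[1,-0.1,0],0,0],[[1,-0.1,0],0,0],[[1,-0.1,0],0,0],[[1,-0.1,0],0,0],[[1,-0.1,0],0,0],[[1,-0.1,0],0,0],[[1,-0.1,0],0,0],[[1,-0.1,0],0,0],[[1,-0.08,0],0,0],[[1,0,0],0,0],[[1,0,0],0,0],[[1,0,0],0,0],[[1,0,0],0,0],[[1,0,0],0,0]]'

```text
t: 14.87
ee_pos: [478.7, 133.7, 257.7]
orientation: [-2.264, -2.176, 0.003]
ft_force: [0.6, -0.0, -0.2]
width: 87.8
grasp_force: 0.0
```

>>> move_arm --steps '[[[1,0,0],0,0],[[1,0,0],0,0],[[0.8,0,0],0,0],[[0.5,0,0],0,0],[[0,0,0],-1,0],[[0,0,0],-1,0],[[0,0,0],-1,0],[[0,0,0],-1,0],[[0,0,0],-1,0],[[0,0,0],-1,0],[[0,0,0],-1,0],[[0,0,0],-1,0],[[0,0,0],-1,0],[[0,0,0],-1,0],[[0,0,0],-1,0],[[0,0,0],-1,0],[[0,0,0],-1,0],[[0,0,0],-1,0],[[0,0,0],-1,0],[[0,0,0],-1,0]]'

```text
t: 16.53
ee_pos: [482.6, 214.3, 257.8]
orientation: [-0.33, -3.123, 0.001]
ft_force: [-0.7, -0.4, 0.1]
width: 88.1
grasp_force: 0.0
```

>>> move_arm --steps '[[[0,0,0],-1,0],[[0,0,0],-1,0],[[0,0,0],-0.5,0],[[0,0,0],0,0],[[0,0,0],0,0]]'

```text
t: 16.95
ee_pos: [482.9, 214.4, 258.0]
orientation: [0.003, -3.141, 0.001]
ft_force: [0.5, -0.2, -0.4]
width: 88.0
grasp_force: 0.0
```

```bash
python3 - <<'E'
from h import *
im=wim();save(im,"w4.png");I=im["image"].astype(int);r,g,b=I[...,0],I[...,1],I[...,2]
rect(im,(g>r+50)&(g>b+50),140,"tab@140")
dark=(r+g+b<240);rect(im,dark,78,"dark@78")
o=ctrl.get_obs();print(o["ee_pos"],R.from_rotvec(o["orientation"]).as_matrix().round(3),o["ft_force"],o["width"])
print(proj(im,o["ee_pos"]))
E
```

```text
tab@140 c [488.5 240.5] size [23.2 57.6] long 177.1 [295, 168, 32, 68, 1836]
dark@78 c [545.7 215.8] size [447.7 662.5] long 90.02 [0, 0, 560, 420, 168997]
dark@78 c [483.3 241.4] size [128.3 110.1] long 87.38 [241, 122, 130, 114, 5730]
[482.95042857 214.45631533 258.03257758] [[-1.    -0.002 -0.001]
 [-0.002  1.    -0.   ]
 [ 0.001 -0.    -1.   ]] [-0.30643949 -0.25022485  0.57771668] 87.62748856910171
[278.28230925 247.01696501]
```

View pics/w4.png

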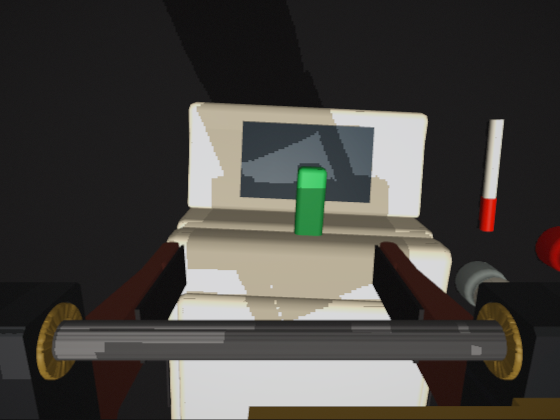

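The wrist view shows the green tab at (311,201), the console screen ahead of it, and the cycler yawed about -2.8°. I aim the grip point at (478,241,132).

>>> move_arm --steps '[[[0.25,0.05,0],0.58,0],[[0,0.5,0],0,0],[[0,0.5,0],0,0],[[0,0,0.5],0,0],[[0,0,0.8],0,0],[[0,0,0.8],0,0],[[0,0,0.8],0,0],[[0,0,0.8],0,0],[[0,0,0.8],0,0],[[0,0,0.6],0,0],[[0,0,0.4],0,0],[[0,0,0.3],0,0],[[0,0,0],0,0],[[0,0,0],0,0]]'

```text
t: 18.17
ee_pos: [478.6, 241.3, 113.4]
orientation: [0.073, 3.141, 0.0]
ft_force: [-0.2, 0.4, 0.1]
width: 87.8
grasp_force: 0.0
```

```bash
python3 - <<'E'
from h import *
im=wim();save(im,"w5.png");I=im["image"].astype(int);r,g,b=I[...,0],I[...,1],I[...,2]
rect(im,(g>r+50)&(g>b+50),140,"tab@140")
o=ctrl.get_obs();print(o["ee_pos"],R.from_rotvec(o["orientation"]).as_matrix().round(3),o["ft_force"],o["width"])
E
```

```text
tab@140 c [482.3 241.2] size [22.7 44.8] long 177.5 [253, 229, 51, 91, 4435]
[478.89605443 241.30959611 113.89927287] [[-0.999  0.047  0.001]
 [ 0.047  0.999  0.   ]
 [-0.001  0.    -1.   ]] [ 0.24262005 -0.0895502   0.55818502] 87.84908157891721
```

View pics/w5.png

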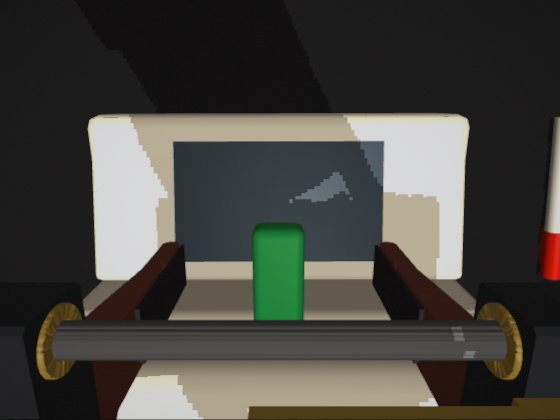

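The tab sits centred between the fingers at (278,272). I close on it.

>>> move_arm --steps '[[[0,0,0],0,1],[[0,0,0],0,1],[[0,0,0],0,1],[[0,0,0],0,1],[[0,0,0],0,1],[[0,0,0],0,1],[[0,0,0],0,1],[[0,0,0],0,1],[[0,0,0],0,1],[[0,0,0],0,1],[[0,0,0],0,1],[[0,0,0],0,1]]'

```text
t: 19.22
ee_pos: [478.3, 240.9, 113.3]
orientation: [0.074, 3.141, 0.0]
ft_force: [-0.3, 0.9, 0.0]
width: 23.7
grasp_force: 30.0
```

```bash
python3 - <<'E'
import numpy as np
# forward(x cyc), up per 12 steps in units of 25mm ; tool x=-fwd, z=-up
th=np.r_[0,.03,.07,np.arange(.12,.74,.05),.745,.77,.785];x=-275*np.cos(th)+12*np.sin(th);z=275*np.sin(th)+12*np.cos(th)
print(np.c_[th[1:],-np.diff(x)/25,-np.diff(z)/25].round(2).tolist(),(x-x[0])[-1],(z-z[0])[-1])
E
```

```text
[[0.03, -0.02, -0.33], [0.07, -0.04, -0.44], [0.12, -0.08, -0.55], [0.17, -0.1, -0.54], [0.22, -0.13, -0.53], [0.27, -0.16, -0.53], [0.32, -0.18, -0.52], [0.37, -0.21, -0.51], [0.42, -0.23, -0.5], [0.47, -0.26, -0.49], [0.52, -0.28, -0.47], [0.57, -0.31, -0.46], [0.62, -0.33, -0.44], [0.67, -0.35, -0.43], [0.72, -0.37, -0.41], [0.74, -0.19, -0.2], [0.77, -0.2, -0.19], [0.78, -0.12, -0.11]] 88.95012815228446 190.86558403398203
```

>>> move_arm --steps '[[[-0.01,0,-0.16],0,1],[[-0.01,0,-0.17],0,1],[[-0.02,0,-0.22],0,1],[[-0.02,0,-0.22],0,1],[[-0.08,0,-0.55],0,1],[[-0.1,0,-0.54],0,1],[[0,0,0],0,1]]'

```text
t: 19.8
ee_pos: [485.2, 240.6, 162.2]
orientation: [0.074, 3.139, 0.001]
ft_force: [1.4, -0.5, -3.2]
width: 23.4
grasp_force: 30.0
```

>>> move_arm --steps '[[[-0.06,0,-0.27],0,1],[[-0.13,0,-0.5],0,1],[[-0.16,0,-0.52],0,1],[[-0.18,0,-0.52],0,1],[[-0.21,0,-0.51],0,1],[[-0.23,0,-0.5],0,1],[[-0.26,0,-0.49],0,1],[[-0.28,0,-0.47],0,1],[[-0.31,0,-0.46],0,1],[[-0.33,0,-0.44],0,1],[[-0.35,0,-0.43],0,1],[[-0.31,0,-0.16],0,1],[[-0.19,0,-0.2],0,1],[[-0.2,0,-0.19],0,1],[[-0.12,0,-0.11],0,1],[[0,0,0],0,1],[[0,0,0],0,1],[[0,0,0],0,1]]'

```text
t: 21.3
ee_pos: [565.2, 237.0, 303.9]
orientation: [-0.074, -3.137, -0.0]
ft_force: [-5.4, 2.3, 2.9]
width: 23.7
grasp_force: 30.0
```

```bash
python3 - <<'E'
from h import *
o=ctrl.get_obs();p=o["ee_pos"]+np.array([0,0,19]);print(o["ee_pos"],o["ft_force"],o["width"],o["grasp_force"])
f=np.array([.9988,-.048]);h=np.array([478.4,241.])+275*f
x=(p[:2]-h)@f;z=p[2]-120;print("theta",np.arctan2(z,-x)-np.arctan2(12,275),"r",np.hypot(x,z),np.hypot(275,12))
im=wim();I=im["image"].astype(int);r,g,b=I[...,0],I[...,1],I[...,2];rect(im,(g>r+50)&(g>b+50),330,"tab")
s=cams.get_image("scene");cv2.imwrite("pics/c6.png",np.hstack([cv2.resize(s["image"][100:400,130:530,::-1],(400,300)),cv2.resize(im["image"][:,:,::-1],(400,300))]))
E
```

```text
[565.23165674 236.9871493  303.93183366] [-5.35865203  2.31783572  2.90056503] 23.732953564360393 29.99863028526306
theta 0.7798234296835203 r 276.66876602544664 275.26169366622736
tab c [563.8 237.5] size [22.6 32.8] long 177.23 [254, 230, 51, 68, 3120]
```

View pics/c6.png

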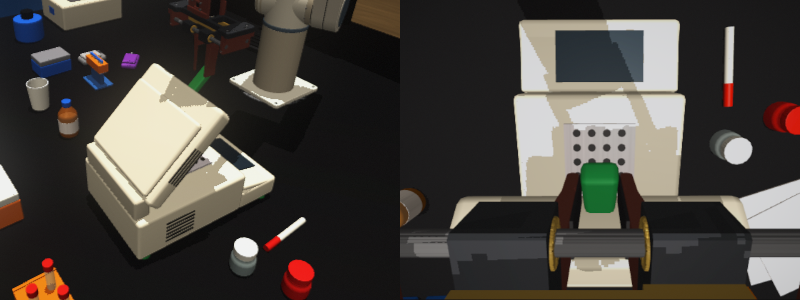

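The scene view shows the lid open at about 45° with the tab in the fingers, and the carrier still on the stand. The grip geometry gives an angle of 0.780 rad. I let it settle and hand in.

>>> move_arm --steps '[[[0,0,0],0,1],[[0,0,0],0,1],[[0,0,0],0,1],[[0,0,0],0,1],[[0,0,0],0,1],[[0,0,0],0,1]]'

```text
t: 21.9
ee_pos: [565.2, 237.0, 303.9]
orientation: [-0.074, -3.136, -0.0]
ft_force: [-5.7, 1.0, 3.4]
width: 23.4
grasp_force: 30.0
```

```bash
python3 -c "
from workcell import ctrl
o=ctrl.get_obs();print(o['t'],o['ee_pos'],o['ft_force'],o['qvel'],o['width'])
print(ctrl.close_job())"
```

```text
21.9 [565.16844118 236.96502039 303.86913298] [-5.7468665   0.97573159  3.40553852] [0.00079025 0.00156523 0.00023235 0.00153133 0.0014179  0.00090459] 23.427334439236425
the job is handed in; nothing more can be done
None
```

The job is handed in at 21.9 s: by my last measurements the carrier stands within about 1 mm and 0.1° of the stand's centre line, and the lid is held still at about 0.78 rad (45°).

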